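# Open the sample tray to its stop and load a vial

## Robot

A 6-joint arm with a two-finger parallel gripper is mounted at the origin on a cart in front of the work surface, level with it; the furniture and walls round the work are solid. World frame = base frame: x ahead of the robot, y to its left, z up, the work surface at z = 0. Lengths are in m, angles in rad, forces in N, time in s.
With the tool pointing down it reaches from about 0.35 to 0.775 m from the base axis. Payload 7.3 kg.
Tool frame: the origin (TCP) lies on the centre line of the jaws, within the pads' length; the fingertips stand 14 mm ahead of it and the grasp point (between the pads) lies 5 mm behind it; z points along the fingers, y is the direction in which the jaws open and shut (so a half turn about z gives the same grasp; the last joint's range is limited). The gripper opens to 92 mm and grips with 3 to 60 N. Pads are 19 mm wide; open, the fingers measure 130 mm over their backs; the gripper's body (75 mm by 190 mm) begins 47 mm behind the grasp point.
Start: joints at [1.197, 0.342, 1.524, -0, 1.275, -0.146], TCP at [0.119, 0.511, 0.241] pointing down, gripper open.
Joint ranges: [-2.53, 2.53], [-0.77, 2.02], [0.04, 2.7], [-1, 4.14], [0.28, 2.66], [-3.11, 3.11]. Speed limits (rad/s): [2.57, 2.57, 3.14, 3.14, 3.14, 3.14].

## Interface

Orientations are given as [roll, pitch, yaw] about the fixed x, y, z axes, in that order (R = Rz(yaw) Ry(pitch) Rx(roll)).
In Python, from cell import telemetry, cams, robot gives the robot as it stands.
- The arm moves only by the tool servo_tool, never from a script. Its argument "targets" is text: rows parted by semicolons, each of 4 numbers parted by spaces: the shift along the tool's x, y, z in mm, then the turn about the tool's z in rad. In form: x y z yaw; .... A call has 1 to 20 rows; each row shifts and turns the pose as measured when the row begins, along the tool's axes as they then stand; what a row does not reach is not made up. A row lasts 1/8 s, in which the tool goes at most 62.5 mm and 10.7 degrees, less where a joint would pass 70% of its speed; a pose out of reach is approached as far as the arm can. A call with a gripper value outside its range is refused whole. "hand" is the opening, from 0 (shut) to 1 (fully open), set as the call begins (left out, the last holds). The fingers move at their own pace and stop on an object; "squeeze" is the grip in N (left out, the last holds). Time passes only in rows, so rows that do not move let the fingers close. It gives the time, the measured TCP pose, the force and the opening at its end, in the units of the state.
- telemetry.observe(): the state, without advancing time (a new reading comes with each control period).
- cams.read_camera(name): name is "scene" or "top" or "wrist"; returns a dict with "color" (420x560x3 uint8, red, green, blue), "K" (3x3 intrinsics, pixels), "R" (3x3) and "t" (3): a world point X has camera coordinates R X + t. Camera axes: x right, y down, z forward; pixel columns grow to the right and rows downward; lengths in m; the calibration is good to about 2 mm. A picture is of the moment at which its call begins. There is no depth.
- robot.hand_in(): hands the job in, once; it reports no verdict.
Trained networks look in a picture, given as the dict that the camera call returned (one of the last four; its "shot" number tells which), for a name from the list of things; names that differ only in an ending like _2 or _b are one class to them, and where a whole thing is asked for, a point or a joint stands for the part that bears it (a point fixed in the world has none). Each returns a list of dicts, best first, with "score" (0 to 1); they miss things now and then, are a little off and sometimes report something else, mostly with a low value. They report only what shows in the picture. A call takes as long as a camera call. They do not tell look-alikes from the thing itself.
- cams.cut_out(picture, query): "region" (420x560 bool, what is visible of it) and "extent" ([centre column, centre row, width, height] in pixels, round what is visible of it).
The state is a dict: "time": time; "qpos": joint angles; "qvel": joint speeds; "joint_efforts": joint torques, N m; "tool_pos": TCP position; "tool_rot": TCP orientation; "contact_force": force on the tool from outside, world axes, zero at the start; "torque": the same for the moment, N m; "opening": finger opening in m.
Only numpy, scipy, OpenCV 4.12 (cv2) and the standard library are available. Lean on these libraries where they do the work, as an engineer would, in place of code of your own. Each camera call takes 0.05 s, during which the arm holds its last target.

## Task

Lift the front of the steel sample tray over the step that keeps it home, pull it out of its low white cabinet until you feel it come up firmly against the hidden travel stop (do not force it), then set its front down and let go. Then stand the small vial upright in the part of the tray that is now uncovered, leaving the tray pulled out and not disturbing the label tape roll and the dish.

Things in the scene. Friction and masses are not known exactly. Their poses are not given: they have to be found in the camera images.
- housing: Low white cabinet, fixed, 190 deep (x) x 127 x 69 mm high, open front at x = -95 mm. Origin: centre of its underside, on the bench; x to its back (tray comes out along -x). Tray floor at z = 6 mm; at x = -87 mm it steps up 7 mm to an apron (z = 13 mm, out to x = -185 mm) that blocks the tray until its front is lifted over 7 mm. Roof allows 18 mm of lift; 11 mm is right.
- tray: Open steel tray, loose, 0.35 to 0.57 kg, 170 long (x) x 112 wide x 40 mm high, walls and floor 4 mm, rear wall 6 mm; origin at the centre of its underside, x to the rear (front wall at x = -85 mm). 2.5 mm of play at each side. Pulled out, its front rests on the apron. Sliding friction 1 to 6 N.
- tray_handle (a point): Middle of the tray's handle: a level black tongue sticking forward from the front wall, 12 mm thick (y), 20 high, 46 long (x), with a round button 26 mm across on its end; pinch it across its thickness from above. The point is 24 mm ahead of the front wall, 36 mm above the tray's underside; axes as the tray's.
- tray_floor (a point): Point on the tray's inner floor (top face), on the centre line, 41 mm behind the inside of the front wall; uncovered once the tray is out. Axes are the tray's.
- vial_centre (a point): Centre of the small vial (half-way up): round, 20 mm in diameter, 43 mm high, body 34 mm high with a cap 16 mm wide on top; stands upright on the bench, 30 g, z up.
- label_tape_centre (a point): Bystander: centre of the cream roll of label tape standing on end, 52 mm in diameter, 50 mm high. To its left stands a tall fixed machine with a tablet on its front (about x 0.35 to 0.8 m, y over 0.38 m, its tablet y over 0.28 m at x below 0.43 m): keep the arm clear of it.
- dish_centre (a point): Bystander: centre of the flat round dish, 59 mm in diameter, 15 mm high.
- stop_rail: Travel stop inside the cabinet, under its roof, hardly visible; this origin is the cabinet's own and does not tell where the stop is set. Its clamped finger meets the tray's rear wall. It is set differently each time: the tray comes up against it after 85 to 136 mm of travel, to be found by feel (the pull rises sharply over the sliding friction and the tray no longer follows).
Things that resemble listed ones, but are neither listed nor needed, are in the scene too. There is more than one size of the part that bears vial_centre; the job needs the middle-sized.

How it is judged:
On the way:
1. the tray is pulled firmly (more than 3 N) against its travel stop (contact force between tray and stop_rail above 3 N), for 0.1 s.
At the end, for the whole second after the job is handed in: The tray is still out by at least 78 mm (its origin 78 mm or more in front of the cabinet's), its front set down on the apron (handle point lower than 56 mm above the bench), at rest; the vial stands upright (within 0.25 rad) on the tray's floor, inside its walls (x of tray in the frame of housing below -0.078 m and z of tray_handle in the frame of housing below 0.056 m and x of vial_centre in the frame of tray between -0.081 and 0.079 m and y of vial_centre in the frame of tray between -0.052 and 0.052 m and z of vial_centre in the frame of tray below 0.031 m and angle between vial_centre's own z axis and vertical below 0.25 rad and linear speed of tray below 0.02 m/s); the robot touches nothing.
It fails at once if the tray is forced against its stop (more than 30 N) (contact force between tray and stop_rail above 30 N).
It fails at once if the label tape roll is moved by more than 20 mm (distance of label_tape_centre from where it was at the start of the episode above 0.02 m).
It fails at once if the dish is moved by more than 20 mm (distance of dish_centre from where it was at the start of the episode above 0.02 m).
It also fails if it takes over 69 s, if anything falls off the work surface, if the arm or the gripper's body presses on something with over 40 N, if the wrist force passes 120 N, or if a joint passes its speed limit or range.

## Working session

There is one attempt and no reset: what is moved stays moved. The work goes in short steps, Python scripts to look and compute and a tool call to move; the robot and the scene stay as the last step left them, time stands still between calls to the robot, and variables do not carry over. Pictures are saved under pics/ and viewed, and the job is handed in when it is done.

Besides the shell and the picture viewer there is one more tool, called after "Emit:" by a JSON object that holds its "api" and its "payload", one argument or row to a line. servo_tool: Moves the arm, as the interface text tells. Its arguments: {"type":"object","properties":{"targets":{"type":"string"},"hand":{"type":"number"},"squeeze":{"type":"number"}},"required":["targets"]}

```bash
mkdir -p pics; ls
cat > h.py <<'E'
import numpy as np,cv2
from cell import telemetry,cams,robot
def save(p,n,crop=None,s=1):
    im=p["color"][:,:,::-1]
    if crop: x0,y0,x1,y1=crop; im=im[y0:y1,x0:x1]
    if s!=1: im=cv2.resize(im,None,fx=s,fy=s,interpolation=cv2.INTER_CUBIC)
    cv2.imwrite("pics/"+n,im)
def ray(p,u,v):
    R=np.array(p["R"]);t=np.array(p["t"]);c=-R.T@t
    d=R.T@np.linalg.inv(p["K"])@np.array([u,v,1.]);return c,d
def onz(p,u,v,z):
    c,d=ray(p,u,v);return c+d*(z-c[2])/d[2]
def proj(p,X):
    q=np.array(p["K"])@(np.array(p["R"])@np.array(X)+np.array(p["t"]));return q[:2]/q[2]
E
python3 - <<'E'
from h import *
s=telemetry.observe();print(s)
for n in["scene","top"]:
    p=cams.read_camera(n);save(p,n+"0.png",None,1.4)
    print(n,p["K"],p["R"],p["t"])
    for q in["housing","tray","tray_handle","vial_centre","label_tape_centre","dish_centre"]:
        for r in cams.cut_out(p,q): print(q,round(r["score"],2),np.round(r["extent"],1))
E
```

```text
pics
{'time': 0.0, 'qpos': array([ 1.19700498e+00,  3.42705645e-01,  1.52501193e+00, -1.21142837e-07,
        1.27539626e+00, -1.45987144e-01]), 'qvel': array([ 6.59547397e-05,  2.19629577e-04,  1.05475644e-04,  8.43366271e-04,
       -5.91392185e-04, -1.06029919e-03]), 'joint_efforts': array([ 7.21149427e-04, -4.31253254e+01, -2.44213986e+01,  7.17723859e-02,
        5.60727145e-02, -1.55006587e-04]), 'tool_pos': array([0.11839574, 0.5110822 , 0.24005559]), 'tool_rot': array([-3.14008764e+00, -2.21170200e-04,  2.91378832e+00]), 'contact_force': array([-0.42020865,  0.29948109, -0.11321972]), 'torque': array([0.00856802, 0.05743863, 0.01455218]), 'opening': 0.09205305042529649}
scene [[542.93374468   0.         276.05206402]
 [  0.         542.93374468 201.76149258]
 [  0.           0.           1.        ]] [[ 0.79967259 -0.60029551 -0.01300184]
 [-0.43752295 -0.56773489 -0.69731684]
 [ 0.41121457  0.56331376 -0.71664509]] [-0.38889344  0.36523325  0.67732591]
housing 0.58 [292.4 184.6 160.9 121.1]
tray 0.97 [270.2 191.3  42.3  38.3]
tray_handle 0.81 [271.7 189.3  45.4  38.8]
vial_c
[... 173 characters left out ...]
ish_centre 0.67 [276.8 323.6  41.   33.7]
dish_centre 0.35 [295.4 183.5 159.5 122.8]
top [[383.87031732   0.         278.85658579]
 [  0.         383.87031732 210.78309689]
 [  0.           0.           1.        ]] [[ 0.0201211  -0.99931645  0.03101235]
 [-0.99119467 -0.02399875 -0.13021975]
 [ 0.13087499 -0.02811911 -0.99100003]] [0.10060181 0.58373157 0.85663871]
housing 0.88 [255.7 183.7  60.7 122.3]
tray 0.58 [253.5 213.8  14.2  18.7]
tray 0.31 [255.4 181.9  58.9 123.5]
tray_handle 0.65 [252.9 211.   10.8  18.2]
vial_centre 0.57 [353.9 197.8   5.   11.7]
vial_centre 0.44 [348.9 220.9   9.6   7.1]
label_tape_centre 0.71 [191.  218.2  21.8  25.7]
dish_centre 0.75 [342.6 268.6  24.7  26.1]
```

View pics/scene0.png

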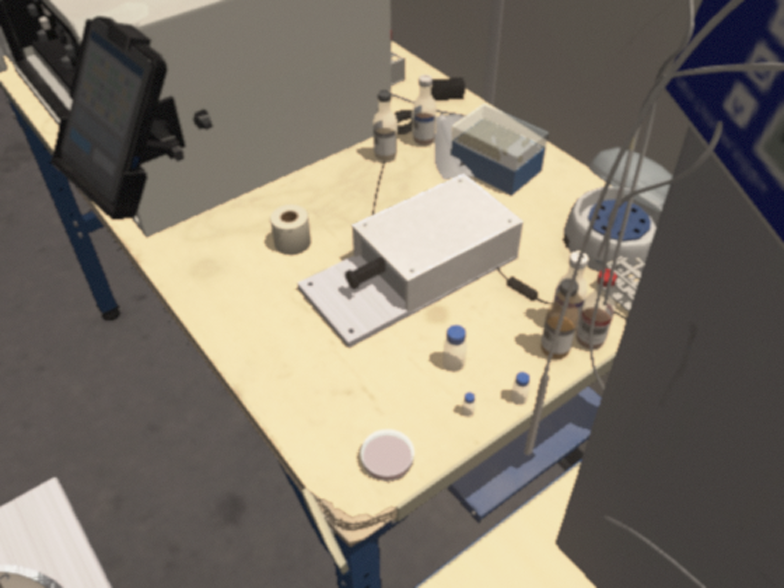

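View pics/top0.png

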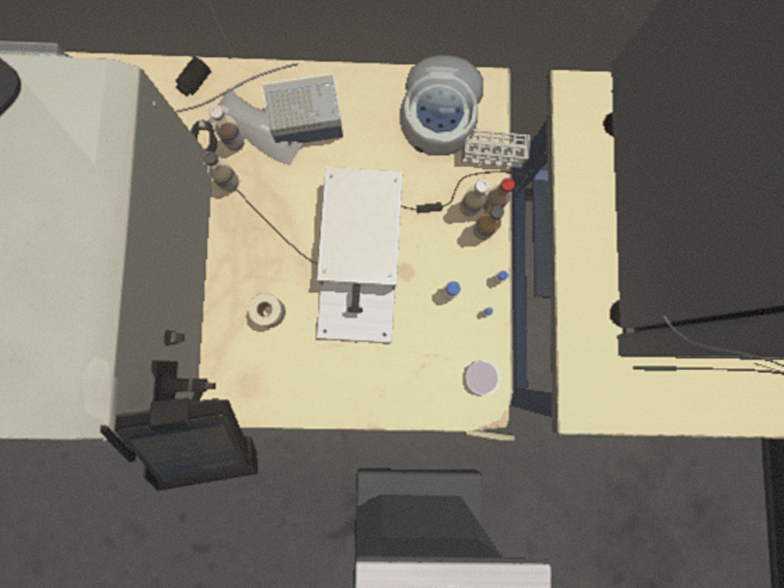

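Candidates for the vial in the scene picture (original pixels): the large one at (326,249), one at (372,277) and a small one at (335,290). The one at (372,277) looks like the middle size. I'll measure it and check a close crop.

Run:
```python
from h import *
p=cams.read_camera("scene");t=cams.read_camera("top")
save(p,"vials.png",(300,220,400,310),6); 
save(p,"hous.png",(200,120,390,250),4);save(t,"hous_t.png",(210,110,300,255),4)
for n,(u,vb,vt) in dict(big=(326,267,232),mid=(372,289,265),small=(335,301,280)).items():
    b=onz(p,u,vb-2,0); 
    # height from top pix at same xy
    from scipy.optimize import minimize_scalar
    h=minimize_scalar(lambda z:(proj(p,[b[0],b[1],z])[1]-vt)**2,bounds=(0,.12),method="bounded").x
    print(n,b,h)
for q in [(327,168),(404,171),(398,284),(319,281)]:print(onz(t,q[0]/1.4,q[1]/1.4,.069))
for q in [(317,338),(393,342)]:print(onz(t,q[0]/1.4,q[1]/1.4,.013))
print("handle end",onz(t,354/1.4,310/1.4,.045),"root",onz(t,357/1.4,285/1.4,.045))
for q,z in(((503,275),.043),((489,311),.03),((453,288),.06),((482,378),.015),((265,310),.05)):print(q,onz(t,q[0]/1.4,q[1]/1.4,z))
```

```text
big [ 0.59131592 -0.00109714  0.        ] 0.08504717754013251
mid [ 0.62155847 -0.08104213  0.        ] 0.05856954948361762
small [ 0.55820875 -0.06194019  0.        ] 0.05136946475218771
[0.7855592 0.2230799 0.069    ]
[0.78444816 0.09611254 0.069     ]
[0.59535165 0.10258126 0.069     ]
[0.59706052 0.22916208 0.069     ]
[0.50873501 0.23483133 0.013     ]
[0.50477628 0.10684622 0.013     ]
handle end [0.55420726 0.17284967 0.045     ] root [0.59568931 0.16911492 0.045     ]
(503, 275) [ 0.61889465 -0.07362268  0.043     ]
(489, 311) [ 0.55933344 -0.05266561  0.03      ]
(453, 288) [0.59237887 0.01254202 0.06      ]
(482, 378) [ 0.44768531 -0.04362746  0.015     ]
(265, 310) [0.55033825 0.31649483 0.05      ]
```

View pics/vials.png

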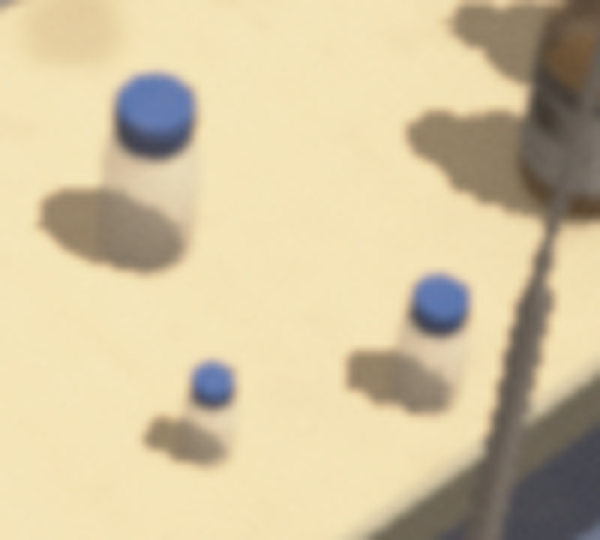

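View pics/hous.png

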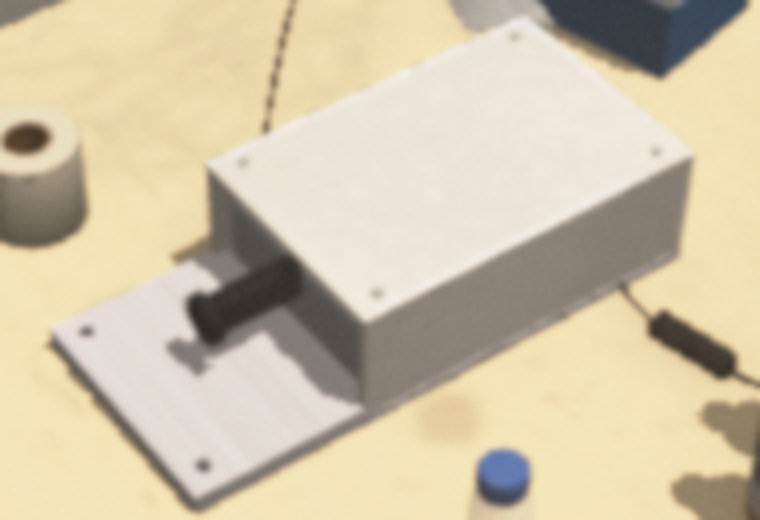

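View pics/hous_t.png

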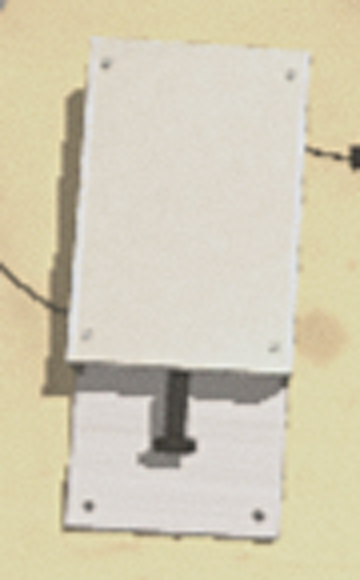

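The middle vial at scene (372,277) is the right one: its cap measures about 17 mm across, and the caps at (326,249) and (335,290) are clearly larger and smaller. Next I'll refine the handle position and locate the tablet so I can plan a clear path.

Run:
```python
from h import *
p=cams.read_camera("scene");t=cams.read_camera("top")
def tri(a,b):
    P1=np.array(p["K"])@np.c_[p["R"],p["t"]];P2=np.array(t["K"])@np.c_[t["R"],t["t"]]
    X=cv2.triangulatePoints(P1,P2,np.array(a,float),np.array(b,float))[:,0];X=X[:3]/X[3]
    return X,proj(p,X)-a,proj(t,X)-b
# tablet corners scene/top in 1.4 px
for a,b in (((160,60),(235,400)),((125,212),(250,472)),((58,165),(105,430))):print(tri(np.array(a)/1.4,np.array(b)/1.4))
print("button",tri((200+207/4,120+310/4),(210+174/4,110+447/4)))
print("root top", onz(t,210+178.5/4,110+375/4,.052), onz(t,210+176/4,110+425/4,.052))
print("cap",tri((300+440/6,220+303/6),(503/1.4,275/1.4)))
print("home handle in scene",[proj(t,X) for X in([.5816,.1663,.052],[.554,.167,.052])])
r=cams.cut_out(t,"tray_handle")[0]["region"];ys,xs=np.nonzero(r)
for y in range(ys.min(),ys.max()+1):print(y,xs[ys==y].min(),xs[ys==y].max())
```

```text
(array([0.42301464, 0.28335565, 0.3475744 ]), array([ 1.24199271, -0.08719968]), array([-1.00164055,  2.16056964]))
(array([0.33576053, 0.29167193, 0.18813591]), array([-4.6905095 , -0.08234584]), array([ 3.34092191, -7.04009059]))
(array([0.34123704, 0.53466506, 0.10624288]), array([ 6.37120018, -0.29270324]), array([-4.32267525, 11.20229279]))
button (array([0.55721755, 0.16924383, 0.04673651]), array([-1.2132621 ,  0.20311187]), array([ 0.94542461, -1.67139062]))
root top [0.59420753 0.16971619 0.052     ] [0.56539959 0.17032141 0.052     ]
cap (array([ 0.62174293, -0.0760004 ,  0.03848669]), array([-0.71683706,  0.19306979]), array([ 0.53801   , -0.84890354]))
home handle in scene [array([255.96599336, 209.24608977]), array([255.31892069, 221.26271481])]
203 253 255
204 253 255
205 252 255
206 252 255
207 252 256
208 251 256
209 251 256
210 251 256
211 251 256
212 251 256
213 251 255
214 251 255
215 251 255
216 251 255
217 251 255
218 250 256
219 249 256
220 249 257
221 249 257
222 249 257
```

```bash
cat > plan.py <<'E'
import numpy as np
from h import telemetry
def plan(wps,step=50,ystep=.17,start=None):
    """wps list of (x,y,z,yaw); prints tool-frame rows"""
    if start is None:
        s=telemetry.observe();cur=np.r_[s["tool_pos"],s["tool_rot"][2]]
    else: cur=np.array(start,float)
    rows=[]
    for w in wps:
        w=np.array(w,float);d=w-cur
        dy=(d[3]+np.pi)%(2*np.pi)-np.pi if abs(d[3])>5 else d[3]
        n=max(1,int(np.ceil(np.linalg.norm(d[:3])*1000/step)),int(np.ceil(abs(dy)/ystep)))
        for i in range(n):
            psi=cur[3]+dy*i/n
            e=d[:3]*1000/n
            rows.append((e[0]*np.cos(psi)+e[1]*np.sin(psi),e[0]*np.sin(psi)-e[1]*np.cos(psi),-e[2],-dy/n))
        cur=w.copy();cur[3]=w[3]
    print(len(rows),"; ".join("%.0f %.0f %.0f %.3f"%r for r in rows).replace("-0 ","0 "))
E
python3 - <<'E'
from plan import *
c,s=np.cos,np.sin
P=lambda r,f,z,y:(r*c(f),r*s(f),z,y)
plan([P(.37,1.342,.24,4.4),P(.365,1.1,.24,4.3),P(.365,.9,.24,4.1),P(.365,.7,.24,3.9),P(.365,.5,.24,3.7)])
E
```

```text
17 0 -17 0 -0.165; 3 -17 0 -0.165; 6 -16 0 -0.165; 8 -15 0 -0.165; 11 -14 0 -0.165; 13 -12 0 -0.165; 14 -9 0 -0.165; 16 -7 0 -0.165; 17 -4 0 -0.165; 4 -44 0 0.050; 2 -44 0 0.050; 6 -36 0 0.100; 2 -36 0 0.100; 6 -36 0 0.100; 2 -36 0 0.100; 6 -36 0 0.100; 2 -36 0 0.100
```

Emit:
{"api": "servo_tool", "payload": {
  "targets": "0 -17 0 -0.165; 3 -17 0 -0.165; 6 -16 0 -0.165; 8 -15 0 -0.165; 11 -14 0 -0.165; 13 -12 0 -0.165; 14 -9 0 -0.165; 16 -7 0 -0.165; 17 -4 0 -0.165; 4 -44 0 0.050; 2 -44 0 0.050",
  "hand": 1
}}

```text
time: 2.33
tool_pos: [0.1667, 0.3243, 0.2413]
tool_rot: [3.142, 0.004, -1.93]
contact_force: [0.7, -0.0, -0.9]
opening: 0.0916
```

Run:
```python
from plan import *
c,s=np.cos,np.sin
P=lambda r,f,z,y:(r*c(f),r*s(f),z,y)
plan([P(.362,.9,.24,4.1),P(.362,.7,.24,3.9),P(.362,.5,.24,3.7),P(.362,.3,.24,3.4),(.45,.13,.2,3.11),(.58,.168,.15,3.109)],start=[.1667,.3243,.2413,4.353])
```

```text
14 9 -34 1 0.127; 4 -35 1 0.127; 6 -36 0 0.100; 2 -36 0 0.100; 6 -36 0 0.100; 2 -36 0 0.100; 6 -36 0 0.150; 0 -36 0 0.150; -36 -1 13 0.097; -36 2 13 0.097; -35 5 13 0.097; -43 14 17 0.000; -43 14 17 0.000; -43 14 17 0.000
```

Emit:
{"api": "servo_tool", "payload": {
  "targets": "9 -34 1 0.127; 4 -35 1 0.127; 6 -36 0 0.100; 2 -36 0 0.100; 6 -36 0 0.100; 2 -36 0 0.100; 6 -36 0 0.150; 0 -36 0 0.150; -36 -1 13 0.097; -36 2 13 0.097; -35 5 13 0.097; -43 14 17 0; -43 14 17 0; 0 0 0 0"
}}

```text
time: 4.08
tool_pos: [0.5516, 0.136, 0.1673]
tool_rot: [3.135, 0.01, 3.058]
contact_force: [-0.3, 0.3, 0.3]
opening: 0.0918
```

Run:
```python
from plan import *
from h import *
s=telemetry.observe();print(s["tool_pos"],s["tool_rot"],s["qpos"])
w=cams.read_camera("wrist");save(w,"w1.png",None,1.4)
print(cams.cut_out(w,"tray_handle")[0]["extent"])
for X in([.5816,.169,.052],[.56,.17,.052]):print(proj(w,X))
```

```text
[0.55155903 0.13601146 0.16725442] [3.13500813 0.00961238 3.05812453] [ 0.10434923  0.48019009  1.52068776  0.00516788  1.13004723 -1.3851904 ]
[313.8, 239.4, 100.5, 61.5]
[319.38287867 242.03139856]
[319.29762384 219.17498   ]
```

View pics/w1.png

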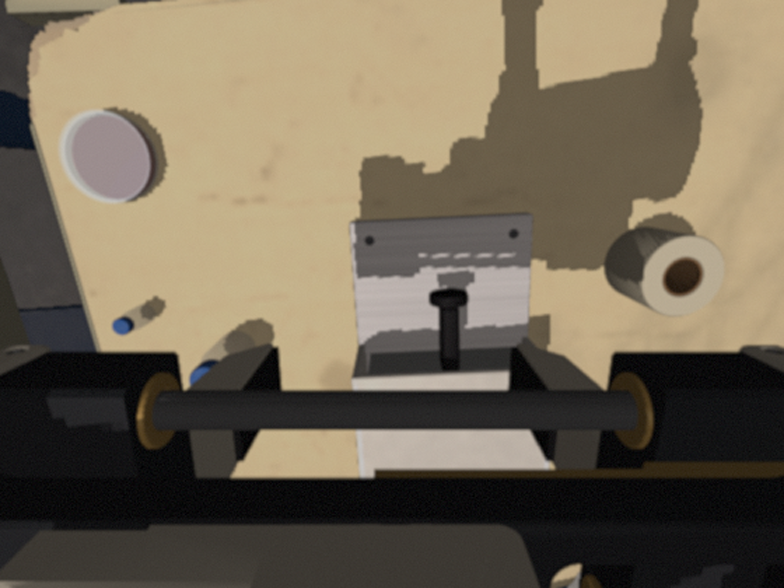

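Wrist view: the handle is at about (449,335) in the 1.4x picture, which matches the estimate within 1–2 px. The roll at (680,275) and the dish at (107,155) are clear of the fingers. I'll descend onto the handle.

Run:
```python
from plan import *
plan([(.578,.169,.12,3.109),(.578,.169,.08,3.109)],step=35)
```

```text
4 -13 18 25 -0.025; -13 17 25 -0.025; 0 0 20 -0.000; 0 0 20 -0.000
```

Emit:
{"api": "servo_tool", "payload": {
  "targets": "-13 18 25 -0.025; -13 17 25 -0.025; 0 0 20 0; 0 0 20 0; 0 0 0 0"
}}

```text
time: 4.8
tool_pos: [0.577, 0.1695, 0.0842]
tool_rot: [3.135, 0.017, 3.11]
contact_force: [0.3, 0.3, 0.0]
opening: 0.0918
```

Run:
```python
from plan import *
from h import *
s=telemetry.observe();print(s["tool_pos"],s["tool_rot"],s["contact_force"])
plan([(.5775,.169,.038,3.109)],step=20)
w=cams.read_camera("wrist");save(w,"w2.png",None,1.4)
```

```text
[0.5770389  0.16951588 0.08415668] [3.13461471 0.01694646 3.10985212] [0.32568675 0.31582139 0.0471668 ]
3 0 0 15 0.000; 0 0 15 0.000; 0 0 15 0.000
```

View pics/w2.png

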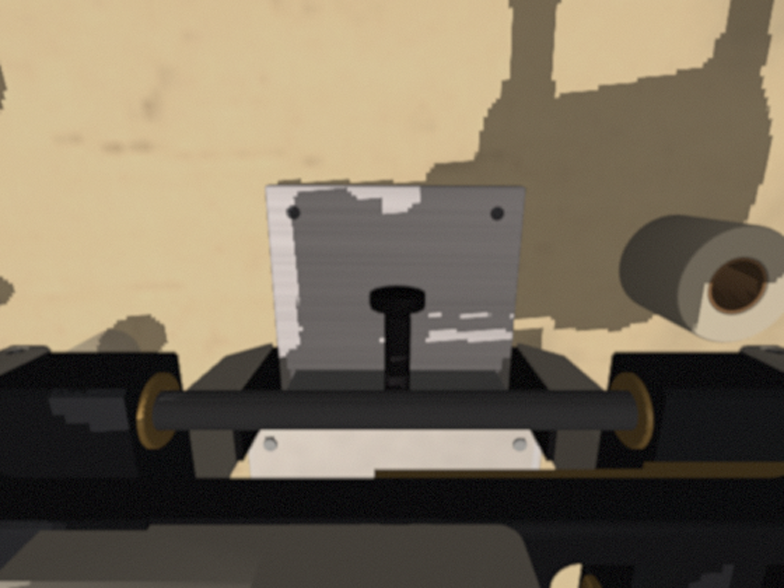

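The handle is centred between the fingers (397 against a mid-point of about 395). I'll lower and pinch it.

Emit:
{"api": "servo_tool", "payload": {
  "targets": "0 0 15 0; 0 0 15 0; 0 0 15 0; 0 0 2 0; 0 0 0 0"
}}

```text
time: 5.48
tool_pos: [0.5795, 0.1698, 0.0376]
tool_rot: [3.134, 0.023, 3.109]
contact_force: [-0.2, 0.0, 0.1]
opening: 0.0917
```

Emit:
{"api": "servo_tool", "payload": {
  "targets": "0 0 0 0; 0 0 0 0; 0 0 0 0; 0 0 0 0; 0 0 0 0; 0 0 0 0",
  "hand": 0,
  "squeeze": 40
}}

```text
time: 6.22
tool_pos: [0.5803, 0.17, 0.0389]
tool_rot: [3.133, 0.025, 3.11]
contact_force: [0.1, -0.1, 0.4]
opening: 0.0365
```

Emit:
{"api": "servo_tool", "payload": {
  "targets": "0 0 0 0; 0 0 0 0; 0 0 0 0; 0 0 0 0"
}}

```text
time: 6.72
tool_pos: [0.5802, 0.1701, 0.0389]
tool_rot: [3.133, 0.025, 3.11]
contact_force: [-0.3, -0.4, 0.2]
opening: 0.0118
```

Emit:
{"api": "servo_tool", "payload": {
  "targets": "0 0 -4 0; 0 0 -4 0; 0 0 -4 0; 0 0 0 0"
}}

```text
time: 7.22
tool_pos: [0.5785, 0.1696, 0.0501]
tool_rot: [3.134, 0.02, 3.109]
contact_force: [0.3, -0.2, -3.6]
opening: 0.0117
```

Emit:
{"api": "servo_tool", "payload": {
  "targets": "3 0 -2 0; 8 0 0 0; 8 0 0 0; 8 0 0 0; 0 0 0 0"
}}

```text
time: 7.85
tool_pos: [0.548, 0.1705, 0.0511]
tool_rot: [3.134, 0.018, 3.11]
contact_force: [-0.2, 0.1, -4.4]
opening: 0.012
```

Emit:
{"api": "servo_tool", "payload": {
  "targets": "10 0 0 0; 10 0 0 0; 10 0 -1 0; 8 0 0 0; 5 0 0 0"
}}

```text
time: 8.48
tool_pos: [0.5024, 0.172, 0.0516]
tool_rot: [3.134, 0.019, 3.11]
contact_force: [0.0, 0.8, -3.6]
opening: 0.0118
```

Run:
```python
from h import *
s=telemetry.observe();print(s["contact_force"])
w=cams.read_camera("top");save(w,"t2.png",(200,100,320,270),4)
w=cams.read_camera("scene");save(w,"s2.png",(190,100,390,250),4)
```

```text
[ 0.00966158  0.82165702 -3.57588513]
```

View pics/s2.png

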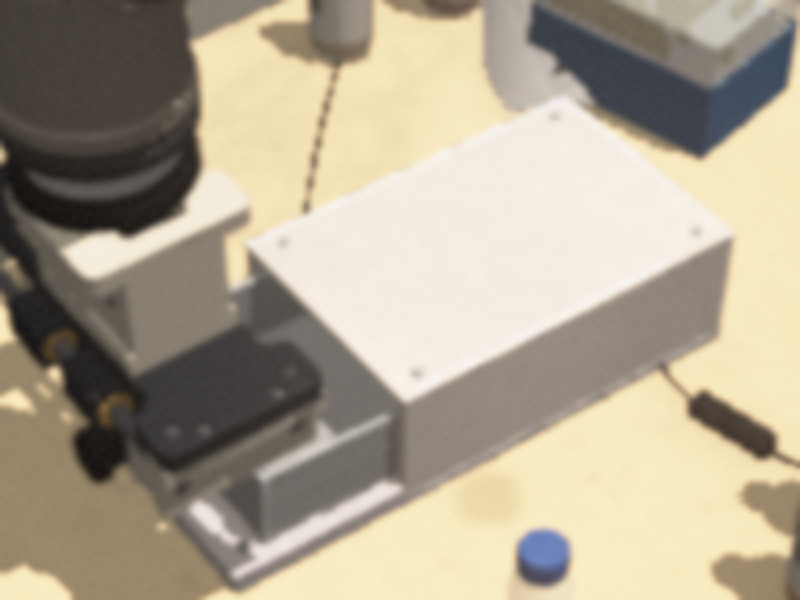

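The tray follows: its front wall now stands well out on the apron, about 77 mm. From here I go in small steps by feel.

Emit:
{"api": "servo_tool", "payload": {
  "targets": "2 0 0 0; 2 0 0 0; 2 0 0 0"
}}

```text
time: 8.95
tool_pos: [0.4969, 0.1722, 0.0516]
tool_rot: [3.134, 0.019, 3.109]
contact_force: [0.1, 0.5, -4.0]
opening: 0.0116
```

Emit:
{"api": "servo_tool", "payload": {
  "targets": "2 0 0 0; 2 0 0 0"
}}

```text
time: 9.2
tool_pos: [0.4927, 0.1723, 0.0514]
tool_rot: [3.134, 0.019, 3.109]
contact_force: [0.9, 0.2, -3.7]
opening: 0.0117
```

Emit:
{"api": "servo_tool", "payload": {
  "targets": "2 0 0 0; 2 0 0 0"
}}

```text
time: 9.45
tool_pos: [0.4884, 0.1724, 0.0513]
tool_rot: [3.134, 0.019, 3.109]
contact_force: [-0.0, -0.1, -3.6]
opening: 0.0121
```

Emit:
{"api": "servo_tool", "payload": {
  "targets": "2 0 0 0; 2 0 0 0"
}}

```text
time: 9.7
tool_pos: [0.4842, 0.1726, 0.0513]
tool_rot: [3.134, 0.019, 3.109]
contact_force: [-0.2, -0.7, -3.9]
opening: 0.0117
```

Emit:
{"api": "servo_tool", "payload": {
  "targets": "2 0 0 0; 2 0 0 0"
}}

```text
time: 9.95
tool_pos: [0.48, 0.1727, 0.0512]
tool_rot: [3.134, 0.02, 3.109]
contact_force: [-0.4, -0.9, -4.8]
opening: 0.0114
```

Emit:
{"api": "servo_tool", "payload": {
  "targets": "2 0 0 0; 2 0 0 0"
}}

```text
time: 10.2
tool_pos: [0.4758, 0.1729, 0.0512]
tool_rot: [3.134, 0.02, 3.109]
contact_force: [0.3, 0.8, -4.6]
opening: 0.0118
```

Emit:
{"api": "servo_tool", "payload": {
  "targets": "2 0 0 0; 2 0 0 0"
}}

```text
time: 10.45
tool_pos: [0.4717, 0.1731, 0.0513]
tool_rot: [3.134, 0.02, 3.109]
contact_force: [0.5, -0.4, -4.7]
opening: 0.0118
```

Emit:
{"api": "servo_tool", "payload": {
  "targets": "2 0 0 0; 2 0 0 0"
}}

```text
time: 10.7
tool_pos: [0.4676, 0.1732, 0.0513]
tool_rot: [3.134, 0.021, 3.109]
contact_force: [1.5, 0.2, -3.6]
opening: 0.0115
```

Emit:
{"api": "servo_tool", "payload": {
  "targets": "2 0 0 0; 2 0 0 0"
}}

```text
time: 10.95
tool_pos: [0.4635, 0.1734, 0.0513]
tool_rot: [3.134, 0.021, 3.109]
contact_force: [1.3, 0.2, -3.1]
opening: 0.0117
```

Emit:
{"api": "servo_tool", "payload": {
  "targets": "2 0 0 0; 2 0 0 0"
}}

```text
time: 11.2
tool_pos: [0.4594, 0.1735, 0.0513]
tool_rot: [3.134, 0.022, 3.109]
contact_force: [0.4, -0.4, -2.5]
opening: 0.0117
```

Emit:
{"api": "servo_tool", "payload": {
  "targets": "2 0 0 0; 2 0 0 0"
}}

```text
time: 11.45
tool_pos: [0.459, 0.174, 0.0521]
tool_rot: [3.132, 0.03, 3.109]
contact_force: [7.4, -0.2, -6.1]
opening: 0.0118
```

The stop is met at about 120 mm: the pull jumped to 7.4 N and the tray no longer follows. I'll hold one brief moderate pull to confirm it.

Emit:
{"api": "servo_tool", "payload": {
  "targets": "2 0 0 0; 2 0 0 0"
}}

```text
time: 11.7
tool_pos: [0.4592, 0.1744, 0.0531]
tool_rot: [3.13, 0.04, 3.108]
contact_force: [6.0, -0.6, -5.0]
opening: 0.0118
```

Emit:
{"api": "servo_tool", "payload": {
  "targets": "3 0 0 0; 3 0 0 0"
}}

```text
time: 11.95
tool_pos: [0.4593, 0.1749, 0.0545]
tool_rot: [3.128, 0.053, 3.107]
contact_force: [9.1, -1.1, -6.1]
opening: 0.0119
```

A firm 9 N, so that is enough. I'll relax the pull and set the front down.

Emit:
{"api": "servo_tool", "payload": {
  "targets": "-1 0 0 0; 0 0 2 0; 0 0 2 0; 0 0 2 0; 0 0 0 0"
}}

```text
time: 12.58
tool_pos: [0.4595, 0.1752, 0.0486]
tool_rot: [3.128, 0.052, 3.108]
contact_force: [-1.4, -0.3, 1.4]
opening: 0.0114
```

Emit:
{"api": "servo_tool", "payload": {
  "targets": "0 0 1.5 0; 0 0 1 0; 0 0 0 0"
}}

```text
time: 12.95
tool_pos: [0.4593, 0.1753, 0.0462]
tool_rot: [3.128, 0.051, 3.108]
contact_force: [-3.4, 0.1, 3.6]
opening: 0.0118
```

Run:
```python
from h import *
s=telemetry.observe();print(s["contact_force"])
w=cams.read_camera("scene");save(w,"s3.png",(150,80,390,260),3.3)
```

```text
[-3.35797336  0.12487884  3.60975046]
```

View pics/s3.png

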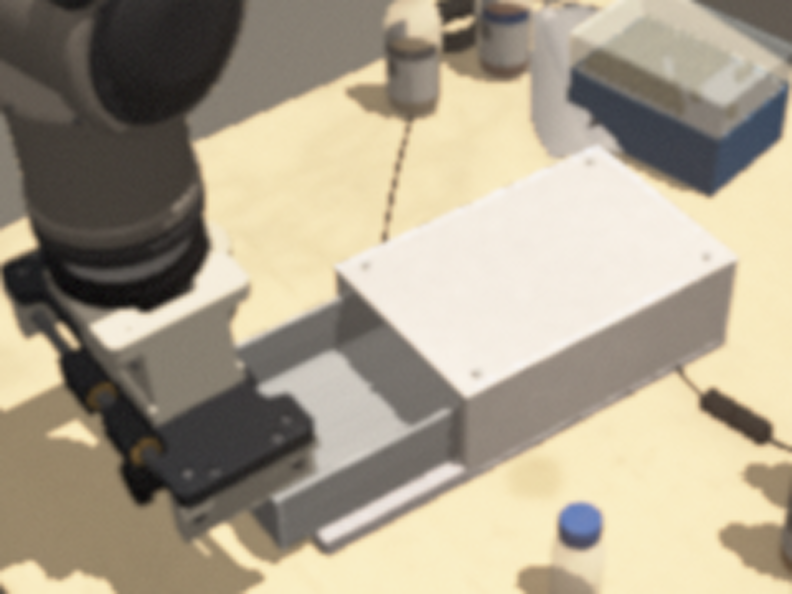

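It's set down (upward force 3.6 N). Releasing and rising.

Emit:
{"api": "servo_tool", "payload": {
  "targets": "0 0 0 0; 0 0 0 0; 0 0 0 0; 0 0 0 0; 0 0 -8 0; 0 0 -30 0; 0 0 -40 0; 0 0 -40 0",
  "hand": 1
}}

```text
time: 14.0
tool_pos: [0.4527, 0.1733, 0.1659]
tool_rot: [3.129, 0.048, 3.107]
contact_force: [0.7, 0.2, -0.1]
opening: 0.0873
```

Run:
```python
from h import *
s=telemetry.observe();print(s["contact_force"],s["tool_pos"],s["tool_rot"])
p=cams.read_camera("scene");save(p,"s4.png",None,1.4)
t=cams.read_camera("top");save(t,"t4.png",(180,110,400,290),3.5)
for c in(p,t):
  for q in["vial_centre","tray","tray_handle","dish_centre","label_tape_centre"]:
    for r in cams.cut_out(c,q): print(q,round(r["score"],2),np.round(r["extent"],1))
```

```text
[ 0.67454562  0.15350228 -0.08846156] [0.4527008  0.17326955 0.1659136 ] [3.12902492 0.04787078 3.1069515 ]
vial_centre 0.97 [326.1 250.1  18.   36.6]
vial_centre 0.72 [334.  291.7   9.3  22.2]
vial_centre 0.68 [373.6 277.   14.   26.8]
tray 0.73 [240.6 206.8 102.5  73.7]
tray_handle 0.74 [240.2 205.6 103.3  77.2]
dish_centre 0.56 [275.9 323.5  39.7  36.4]
label_tape_centre 0.3 [239.  209.  104.7  73.2]
vial_centre 0.55 [322.7 206.4  14.   13.7]
vial_centre 0.52 [355.2 196.8   7.5  10.5]
tray 0.82 [253.3 224.3  51.1  45.7]
tray_handle 0.55 [251.6 225.8  53.4  49.3]
dish_centre 0.66 [343.2 267.6  27.   25.6]
dish_centre 0.27 [355.5 197.1   7.4  10.8]
label_tape_centre 0.62 [190.8 219.7  23.3  24.6]
```

View pics/s4.png

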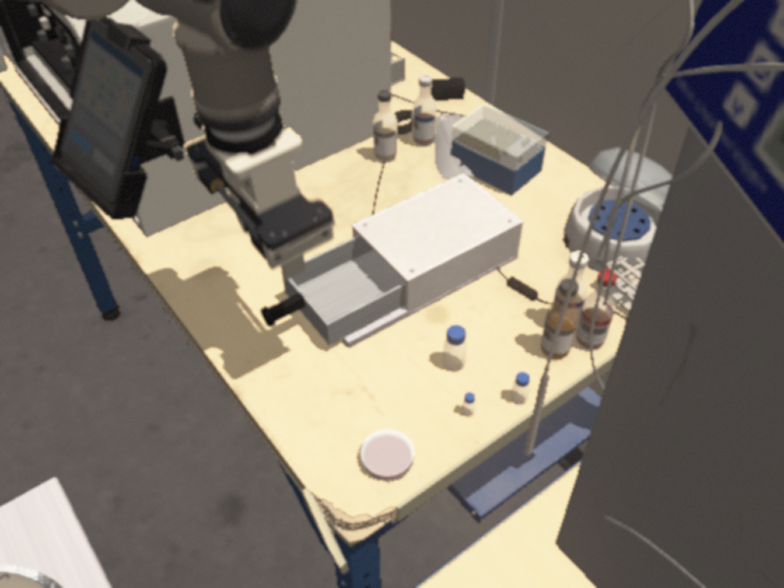

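View pics/t4.png

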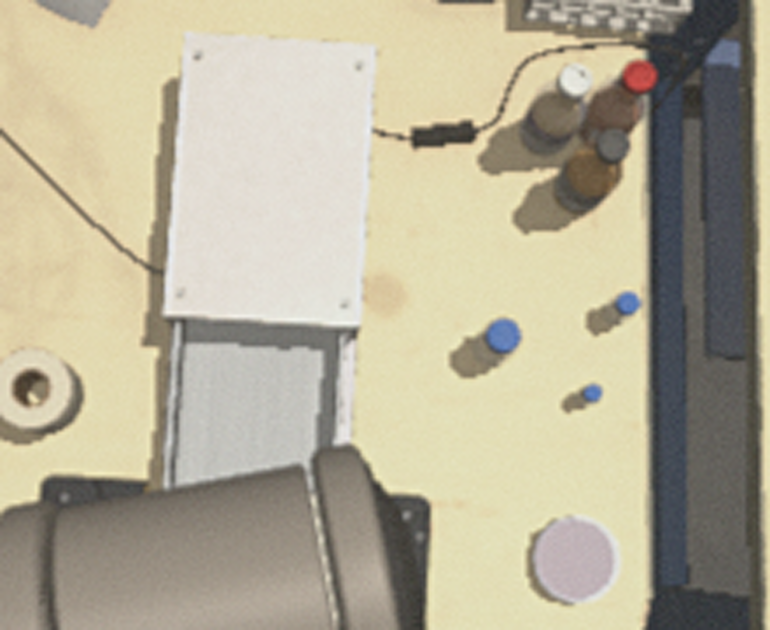

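Run:
```python
from h import *
p=cams.read_camera("scene");t=cams.read_camera("top")
for n,q in dict(brown=(557,349),red=(593,340),grey=(568,325),bigvial=(455,364),small=(468,411),mid=(519,398)).items():print(n,onz(p,q[0]/1.4,q[1]/1.4,0))
f=lambda u,v:(180+u/3.5,110+v/3.5)
for n,q,z in(("brown",(612,145),.1),("brownmid",(587,175),.05),("grey",(573,80),.1),("big",(503,336),.07),("mid",(627,302),.043),("small",(591,394),.025),("edge",(650,300),0)):print(n,onz(t,*f(*q),z))
for n in("vial_centre",):
  for c in(p,t):
    for r in cams.cut_out(c,n):print(r["score"],r["extent"])
X=cv2
P1=np.array(p["K"])@np.c_[p["R"],p["t"]];P2=np.array(t["K"])@np.c_[t["R"],t["t"]]
for a,b in(((300+440/6,220+303/6),f(627,302)),((523/1.4,379/1.4),f(627,302)),((456/1.4,334/1.4),f(503,336)),((568/1.4,288/1.4),f(612,145))):
    x=cv2.triangulatePoints(P1,P2,np.array(a,float),np.array(b,float))[:,0];x=x[:3]/x[3];print(x,proj(p,x)-a,proj(t,x)-b)
save(p,"s5.png",(360,200,440,300),6)
```

```text
brown [ 0.71233589 -0.05081999  0.        ]
red [ 0.75841851 -0.06793633  0.        ]
grey [ 7.51890916e-01 -3.16048699e-02 -1.11022302e-16]
bigvial [0.59693176 0.00808282 0.        ]
small [ 0.56418982 -0.05336422  0.        ]
mid [ 0.62365036 -0.07585399  0.        ]
brown [ 0.70989487 -0.05070561  0.1       ]
brownmid [ 0.70362426 -0.04524086  0.05      ]
grey [ 0.75185615 -0.02592665  0.1       ]
big [0.59025254 0.01367904 0.07      ]
mid [ 0.61922468 -0.07328903  0.043     ]
small [ 0.55882453 -0.05271605  0.025     ]
edge [ 0.6286315  -0.09989913  0.        ]
0.95 [325.5, 248.8, 14.8, 37.1]
0.68 [333.7, 290.7, 14.8, 19.0]
0.54 [373.4, 275.9, 15.5, 22.5]
0.74 [254.6, 176.5, 65.3, 115.2]
0.51 [355.4, 195.4, 7.7, 13.2]
0.4 [349.2, 222.5, 12.2, 9.0]
[ 0.62210959 -0.07575681  0.03794858] [-0.69534804  0.1874019 ] [ 0.52185089 -0.82362359]
[ 0.62236884 -0.07599368  0.03738792] [-0.75107702  0.20220221] [ 0.5639422  -0.88927965]
[0.5947544  0.01016249 0.05556669] [-0.80410027  0.18717566] [ 0.61361157 -1.00933131]
[ 0.70791908 -0.04904378  0.11025497] [-0.37416278  0.11933106] [ 0.31483605 -0.47240283]
```

View pics/s5.png

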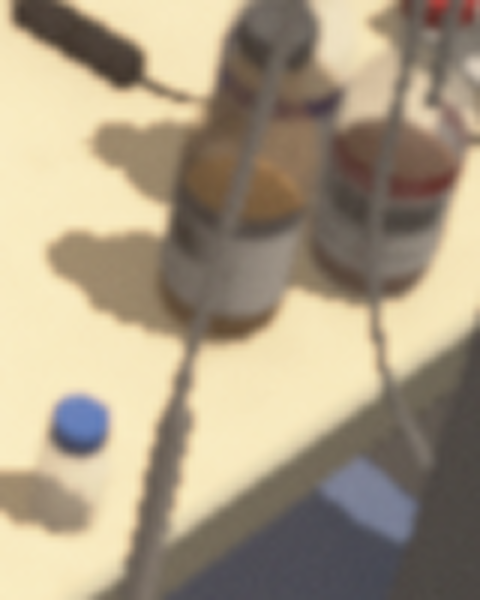

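Run:
```python
from plan import *
plan([(.55,.03,.16,2.95),(.622,-.0755,.12,2.784)],step=55)
```

```text
7 -25 -35 1 0.039; -27 -34 1 0.039; -28 -33 1 0.039; -29 -32 1 0.039; -30 -30 13 0.055; -32 -28 13 0.055; -33 -26 13 0.055
```

Emit:
{"api": "servo_tool", "payload": {
  "targets": "-25 -35 0 0.039; -27 -34 0 0.039; -28 -33 0 0.039; -29 -32 0 0.039; -30 -30 10 0.055; -32 -28 10 0.055; -33 -26 10 0.055; 0 0 0 0",
  "hand": 0.6
}}

```text
time: 15.8
tool_pos: [0.6271, -0.0826, 0.1383]
tool_rot: [3.113, 0.042, 2.777]
contact_force: [0.0, -0.2, -0.1]
opening: 0.0552
```

Run:
```python
from plan import *
from h import *
s=telemetry.observe();print(s["tool_pos"],s["tool_rot"])
w=cams.read_camera("wrist");save(w,"w5.png",None,1.4)
for r in cams.cut_out(w,"vial_centre"):print(r["score"],r["extent"])
print(proj(w,[.622,-.0755,.043]),proj(w,[.622,-.0755,.0]))
R=__import__("scipy.spatial.transform",fromlist=["x"]).Rotation.from_euler("xyz",s["tool_rot"]).as_matrix();print(R)
```

```text
[ 0.62711609 -0.08258704  0.13830136] [3.1133666  0.0420832  2.77749113]
0.83 [284.9, 201.0, 21.3, 30.0]
0.7 [283.7, 121.2, 19.6, 16.3]
0.68 [377.1, 133.6, 58.4, 39.1]
[283.54736479 207.77774308] [281.97954392 194.76625907]
[[-0.93361677  0.35485851  0.04934738]
 [ 0.35579457  0.9344947   0.01139632]
 [-0.04207078  0.02819732 -0.99871666]]
```

View pics/w5.png

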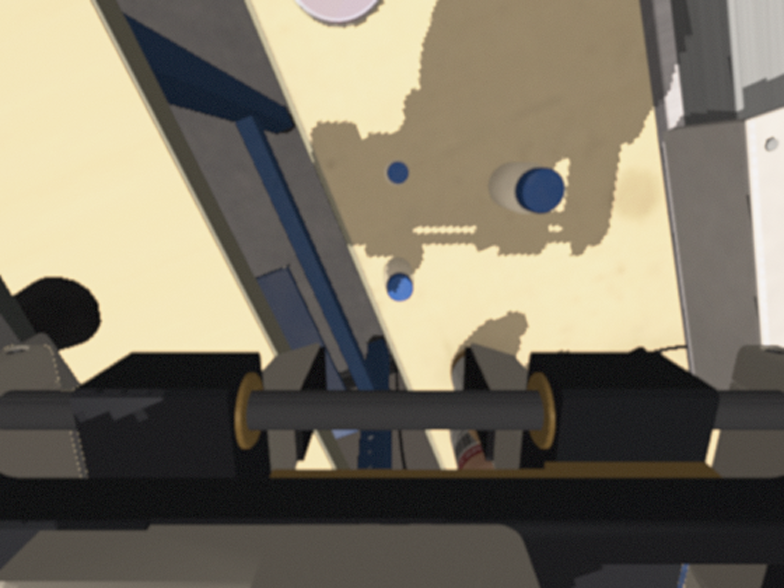

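Wrist view: the mid vial's cap is at (400,287) in the 1.4x picture, 2–3 px from the prediction. The large vial is at (540,190) and the small one at (398,172). I'll refine and descend using the full tool rotation.

```bash
cat >> plan.py <<'E'
from scipy.spatial.transform import Rotation
def delta(target,yaw=None):
    s=telemetry.observe();R=Rotation.from_euler("xyz",s["tool_rot"]).as_matrix()
    d=R.T@(np.array(target)-s["tool_pos"])*1000
    print("tool shift mm",np.round(d,1),"turn",None if yaw is None else round(s["tool_rot"][2]-yaw,3))
E
python3 - <<'E'
from plan import *
from h import *
w=cams.read_camera("wrist")
X=onz(w,400/1.4,286/1.4,.043);print(X)
# body base
print(onz(w,399/1.4,266/1.4,.0))
delta([.621,-.074,.075])
E
```

```text
[ 0.61906301 -0.07033334  0.043     ]
[ 0.61784344 -0.06868469  0.        ]
tool shift mm [ 9.3  1.5 64.3] turn None
```

Run:
```python
from plan import *
delta([.6195,-.072,.08],2.784)
```

```text
tool shift mm [11.2  3.  59.3] turn -0.003
```

Emit:
{"api": "servo_tool", "payload": {
  "targets": "6 2 20 0; 5 1 20 0; 0 0 20 0; 0 0 0 0"
}}

```text
time: 16.45
tool_pos: [0.6184, -0.0665, 0.081]
tool_rot: [3.112, 0.045, 2.789]
contact_force: [-0.9, 0.1, -0.1]
opening: 0.0553
```

Run:
```python
from plan import *
from h import *
s=telemetry.observe();print(s["tool_pos"],s["tool_rot"])
w=cams.read_camera("wrist");save(w,"w6.png",None,1.4)
for r in cams.cut_out(w,"vial_centre"):print(r["score"],r["extent"])
for X in([.6195,-.072,.043],[.6195,-.072,.0]):print(proj(w,X)*1.4)
t=cams.read_camera("top");save(t,"t6.png",(280,140,400,260),5)
```

```text
[ 0.61844531 -0.06647628  0.08099644] [3.11183927 0.04463469 2.78875776]
0.86 [270.1, 240.9, 26.2, 45.9]
0.75 [270.1, 146.2, 23.8, 23.3]
0.73 [385.2, 164.7, 75.0, 50.3]
[379.94934301 348.18286378]
[380.10521745 315.83290829]
```

View pics/w6.png

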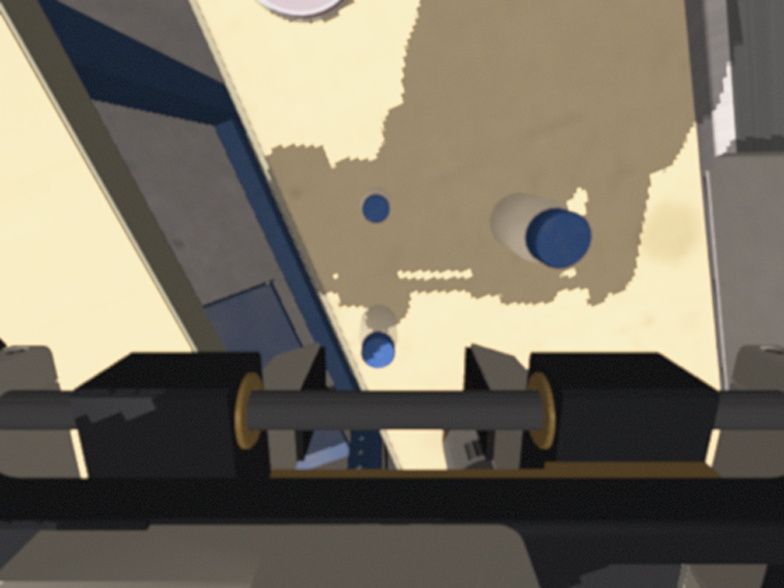

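The cap is seen at (378,350) against (380,348) predicted, so (0.6195, -0.0725) holds.

Run:
```python
from plan import *
delta([.6195,-.0725,.023],2.784)
```

```text
tool shift mm [ 1.9 -6.8 59.9] turn 0.004
```

Emit:
{"api": "servo_tool", "payload": {
  "targets": "2 -7 0 0; 0 0 20 0; 0 0 20 0; 0 0 16 0; 0 0 0 0"
}}

```text
time: 17.23
tool_pos: [0.6206, -0.0749, 0.0298]
tool_rot: [3.111, 0.057, 2.788]
contact_force: [-0.4, 1.0, -0.1]
opening: 0.0552
```

Run:
```python
from plan import *
print(telemetry.observe()["contact_force"])
delta([.6195,-.0725,.023],2.784)
```

```text
[-0.44113549  0.98654952 -0.09204435]
tool shift mm [2.2 1.7 6.8] turn 0.004
```

Emit:
{"api": "servo_tool", "payload": {
  "targets": "2 2 6 0; 0 0 0 0"
}}

```text
time: 17.48
tool_pos: [0.6203, -0.0724, 0.0246]
tool_rot: [3.111, 0.058, 2.788]
contact_force: [0.2, 0.4, -0.4]
opening: 0.055
```

Emit:
{"api": "servo_tool", "payload": {
  "targets": "0 0 0 0; 0 0 0 0; 0 0 0 0; 0 0 0 0; 0 0 0 0; 0 0 0 0; 0 0 0 0",
  "hand": 0,
  "squeeze": 10
}}

```text
time: 18.35
tool_pos: [0.621, -0.0725, 0.0258]
tool_rot: [3.111, 0.06, 2.788]
contact_force: [0.7, 0.4, 0.6]
opening: 0.0193
```

Gripped (19–20 mm). Lifting.

Emit:
{"api": "servo_tool", "payload": {
  "targets": "0 0 -10 0; 0 0 -30 0; 0 0 -40 0; 0 0 -30 0; 0 0 0 0"
}}

```text
time: 18.98
tool_pos: [0.6134, -0.0735, 0.1409]
tool_rot: [3.111, 0.061, 2.788]
contact_force: [-0.5, -0.4, -0.4]
opening: 0.0189
```

Run:
```python
from plan import *
from h import *
s=telemetry.observe();print(s["tool_pos"],s["tool_rot"],s["opening"])
p=cams.read_camera("scene");save(p,"s7.png",(180,80,420,330),2.4)
t=cams.read_camera("top");save(t,"t7.png",(180,110,400,290),3.5)
```

```text
[ 0.61335549 -0.07347526  0.14085267] [3.11068254 0.06115535 2.78778995] 0.01891403254961307
```

View pics/s7.png

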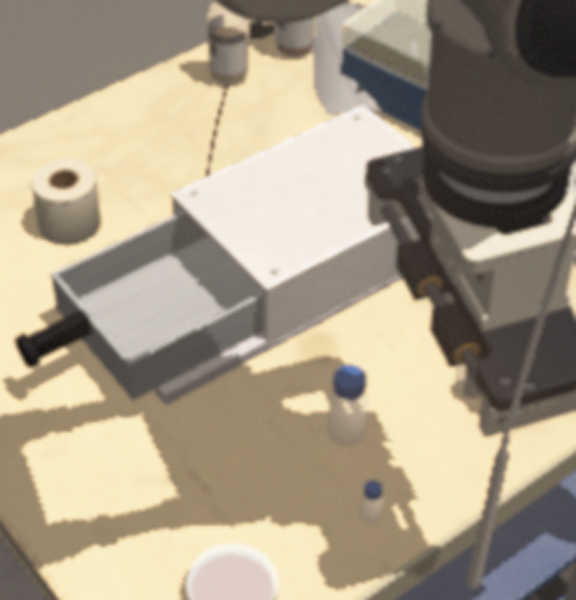

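View pics/t7.png

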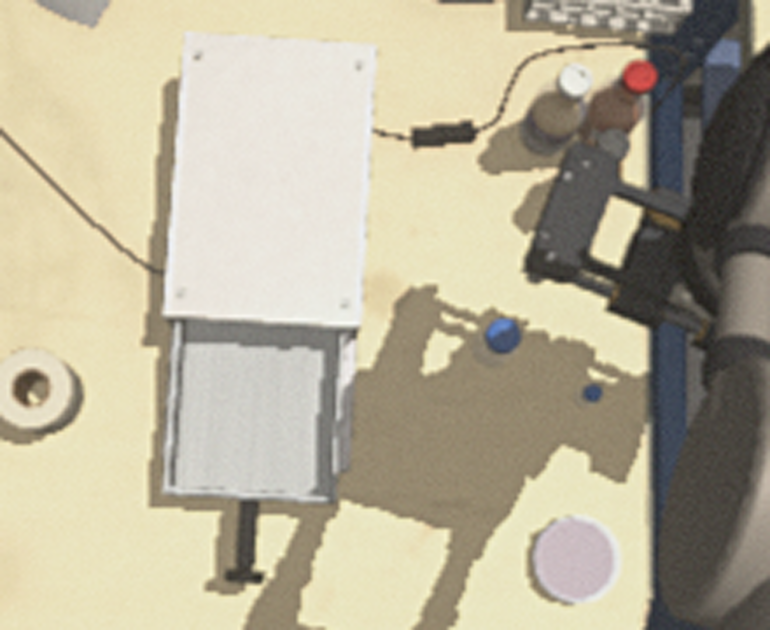

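Run:
```python
from plan import *
from h import *
t=cams.read_camera("top")
f=lambda u,v:(180+u/3.5,110+v/3.5)
for q,z in(((165,492),.053),((333,500),.053),((165,317),.069),((357,327),.069),((252,440),.017),((252,410),.017),((247,500),.05)):print(q,onz(t,*f(*q),z))
plan([(.57,.05,.14,2.95),(.532,.169,.14,3.10)],step=50)
```

```text
(165, 492) [0.48635599 0.22822568 0.053     ]
(333, 500) [0.48349806 0.12041507 0.053     ]
(165, 317) [0.5973443  0.23076797 0.069     ]
(357, 327) [0.59392483 0.10769913 0.069     ]
(252, 440) [0.52325606 0.17497805 0.017     ]
(252, 410) [0.54347879 0.17556936 0.017     ]
(247, 500) [0.48241173 0.17573683 0.05      ]
6 27 34 -1 -0.054; 25 35 -1 -0.054; 23 36 -1 -0.054; 20 37 0 -0.050; 18 37 0 -0.050; 16 38 0 -0.050
```

Emit:
{"api": "servo_tool", "payload": {
  "targets": "27 34 0 -0.054; 25 35 0 -0.054; 23 36 0 -0.054; 20 37 0 -0.05; 18 37 0 -0.05; 16 40 0 -0.05; 0 0 0 0"
}}

```text
time: 20.0
tool_pos: [0.5248, 0.1761, 0.1229]
tool_rot: [3.131, 0.041, 3.108]
contact_force: [-0.1, -0.8, -1.2]
opening: 0.0188
```

Run:
```python
from plan import *
print(telemetry.observe()["tool_rot"])
delta([.532,.174,.09],3.105)
```

```text
[3.1311113  0.04091663 3.10822458]
tool shift mm [-5.9 -2.2 33.2] turn 0.003
```

Emit:
{"api": "servo_tool", "payload": {
  "targets": "-6 -2 20 0; 0 0 20 0; 0 0 18 0; 0 0 0 0"
}}

```text
time: 20.5
tool_pos: [0.532, 0.1717, 0.0594]
tool_rot: [3.134, 0.034, 3.106]
contact_force: [-0.5, 0.3, -0.6]
opening: 0.0191
```

Run:
```python
from plan import *
from h import *
s=telemetry.observe();print(s["tool_rot"],s["contact_force"])
delta([.532,.174,.044],3.105)
p=cams.read_camera("scene");save(p,"s8.png",(180,80,420,330),2.4)
w=cams.read_camera("wrist");save(w,"w8.png",None,1.4)
```

```text
[3.13361667 0.03414732 3.10640389] [-0.51796116  0.29034478 -0.60547029]
tool shift mm [ 0.6  2.2 15.4] turn 0.001
```

View pics/s8.png

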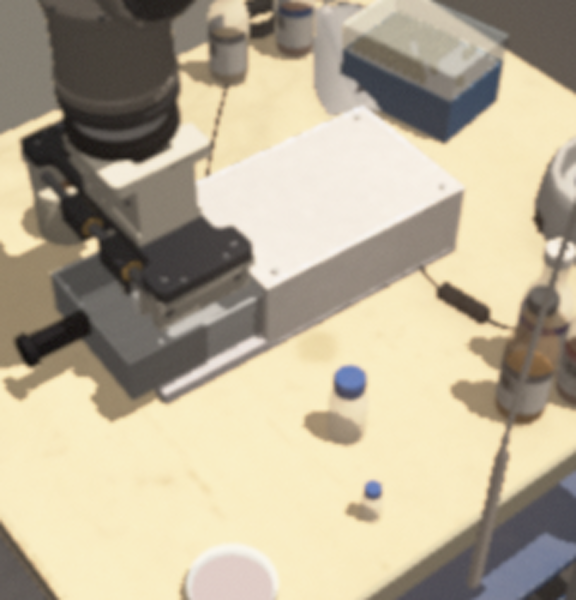

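View pics/w8.png

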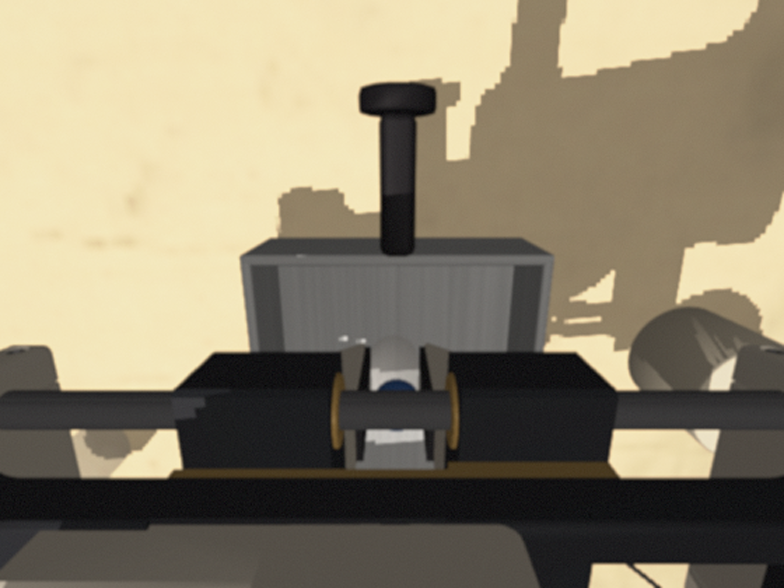

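The vial hangs upright between the fingers at (397,385), over the centre of the tray. Lowering gently.

Emit:
{"api": "servo_tool", "payload": {
  "targets": "0 2 5 0; 0 0 5 0; 0 0 2 0; 0 0 0 0"
}}

```text
time: 21.1
tool_pos: [0.5347, 0.1742, 0.05]
tool_rot: [3.132, 0.04, 3.106]
contact_force: [0.1, -0.7, 0.1]
opening: 0.0188
```

Emit:
{"api": "servo_tool", "payload": {
  "targets": "0 0 2 0; 0 0 0 0"
}}

```text
time: 21.35
tool_pos: [0.5349, 0.1743, 0.0482]
tool_rot: [3.132, 0.041, 3.106]
contact_force: [0.1, -0.5, -0.6]
opening: 0.019
```

Emit:
{"api": "servo_tool", "payload": {
  "targets": "0 0 2 0; 0 0 1.5 0; 0 0 0 0"
}}

```text
time: 21.72
tool_pos: [0.5351, 0.1743, 0.0445]
tool_rot: [3.132, 0.041, 3.106]
contact_force: [0.0, -0.0, 0.2]
opening: 0.0192
```

Emit:
{"api": "servo_tool", "payload": {
  "targets": "0 0 1.5 0; 0 0 0 0"
}}

```text
time: 21.98
tool_pos: [0.5353, 0.1744, 0.043]
tool_rot: [3.132, 0.041, 3.106]
contact_force: [0.4, -0.0, -0.1]
opening: 0.0189
```

Emit:
{"api": "servo_tool", "payload": {
  "targets": "0 0 1.5 0; 0 0 0 0"
}}

```text
time: 22.22
tool_pos: [0.5356, 0.1741, 0.0427]
tool_rot: [3.133, 0.042, 3.107]
contact_force: [0.3, -0.1, 0.7]
opening: 0.0193
```

Contact: it stopped descending and the force is rising. Opening partway and looking.

Emit:
{"api": "servo_tool", "payload": {
  "targets": "0 0 0 0; 0 0 0 0; 0 0 0 0; 0 0 0 0",
  "hand": 0.5
}}

```text
time: 22.72
tool_pos: [0.5356, 0.1741, 0.0423]
tool_rot: [3.132, 0.042, 3.107]
contact_force: [0.2, -0.7, -0.1]
opening: 0.0455
```

Emit:
{"api": "servo_tool", "payload": {
  "targets": "0 0 -10 0; 0 0 -30 0; 0 0 -40 0; 0 0 -40 0; 0 0 0 0"
}}

```text
time: 23.35
tool_pos: [0.5304, 0.1733, 0.168]
tool_rot: [3.132, 0.043, 3.107]
contact_force: [0.6, 0.1, -0.7]
opening: 0.046
```

Run:
```python
from plan import *
from h import *
s=telemetry.observe();print(s["tool_pos"],s["contact_force"],s["opening"])
w=cams.read_camera("wrist");save(w,"w9.png",None,1.4)
p=cams.read_camera("scene");save(p,"s9.png",None,1.4)
```

```text
[0.53041434 0.17326549 0.16804253] [ 0.63949924  0.08028583 -0.74219472] 0.045963011517433955
```

View pics/w9.png

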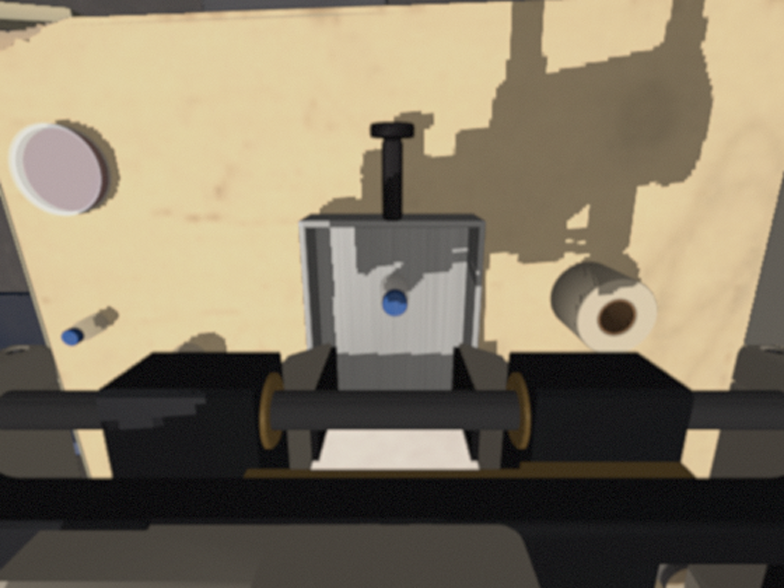

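View pics/s9.png

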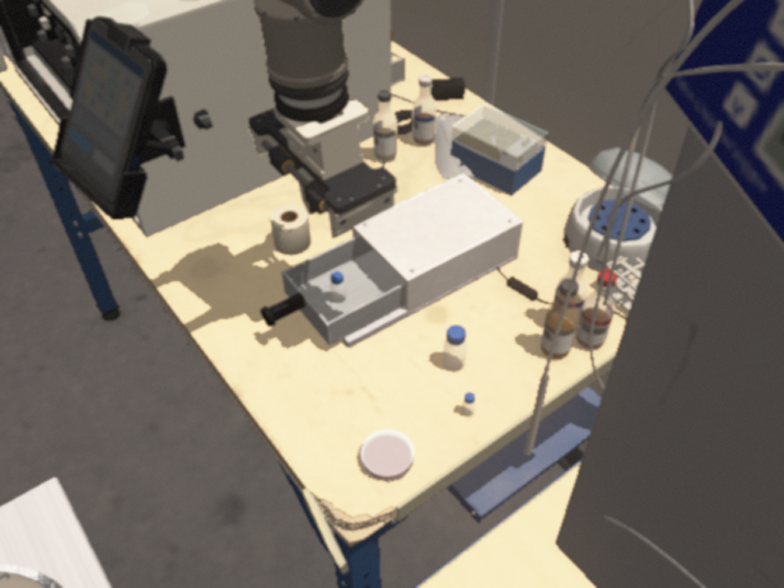

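The vial stands upright in the tray, with its cap at scene (337,283) and wrist (395,302). The tray is still out, and the roll and dish look unmoved. Handing in.

Run:
```python
from h import *
t=cams.read_camera("top")
for q in["dish_centre","label_tape_centre"]:
    for r in cams.cut_out(t,q): print(q,round(r["score"],2),np.round(r["extent"],1))
robot.hand_in()
```

```text
dish_centre 0.74 [343.9 269.4  26.9  22.3]
the job is handed in; nothing more can be done
```

I pulled the tray out to its stop, set it down, and stood the middle-sized vial upright in the uncovered part. I handed the job in at about 23.5 s; no verdict is reported.

- **Tray:** I lifted the front about 11–12 mm and pulled it out in small steps. It met the stop after about 120 mm, where the pull rose from about 1 N to 6–9 N and the tray stopped following. I then relaxed the pull, set the front down (3.6 N upward reaction) and let go.
- **Vial:** I told it from the two look-alikes by its cap, about 17 mm across. I lowered it into the tray until it touched the floor, then released it.

**Last checks:**
- The wrist and scene views show the vial upright near the centre line of the uncovered part, with the tray still out and the gripper clear above.
- The dish was found within about 1–2 px of where it started.
- In the last top picture the network did not find the label tape roll. It stands where it was in the last scene view, and the arm never came near it.
- The force between tray and stop was judged only from the wrist force, and the vial's upright stance only by eye.
- The tool kept a small tilt of about 0.04–0.06 rad, with no visible effect.

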